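Seat a microfluidic chip in the corner of a microscope's sample plate

ROBOT

A 6-joint arm with a two-finger parallel gripper is mounted at the origin on the work surface. World frame = base frame: x ahead of the robot, y to its left, z up, the work surface at z = 0. Lengths are in mm, angles in rad, forces in N, time in s.
With the tool pointing down it reaches from about 325 to 775 mm from the base axis. Payload 9.3 kg.
Tool frame: the origin (TCP) lies midway between the tips of the shut fingers; the grasp point (between the pads) lies 19 mm behind it; y points along the fingers, x is the direction in which the jaws open and shut, and the axes are right-handed (so a half turn about y gives the same grasp; the last joint's range is limited). The gripper opens to 85 mm and grips with 20 to 120 N. Pads are 22 mm wide; open, the fingers measure 114 mm over their backs; the gripper's body (76 mm by 85 mm) begins 54 mm behind the grasp point. The pads swing forward as they close: fully open they stand 13 mm farther back than shut.
Start: joints at [0.994, 0.259, 0.021, 1.334, 0, 1.418], TCP at [226.176, 501.339, 231.279] pointing down, gripper open.
Joint ranges: [-3.04, 3.04], [-0.91, 1.82], [-1.04, 1.36], [-1.92, 1.95], [-1.52, 1.45], [-3.14, 3.14]. Speed limits (rad/s): [2.22, 2.22, 2.79, 3.14, 3.14, 3.14].

INTERFACE

Orientations are given as a unit quaternion [w, x, y, z].
In Python, from rig import * gives the robot as it stands.
- The arm moves only by the tool carry_out, never from a script. Its argument "deltas" is a list of rows, each an object of numbers: "x", "y", "z": the shift along the world's x, y, z in cm; "rx", "ry", "rz": the turn, a rotation vector about the world's x, y, z in degrees; "jaw": the gripper's target within -1 to 1 (shut at 1, half-way at 0, fully open at -1). In form: [{"x": .., "y": .., "z": .., "rx": .., "ry": .., "rz": .., "jaw": ..}, ...]. A call has 1 to 12 rows; each row shifts and turns the commanded pose from where the row before left it; what a row does not reach is not made up. A row lasts 1/12 s, in which the tool goes at most 41.7 mm and 7.16 degrees, less where a joint would pass 70% of its speed; a pose out of reach is approached as far as the arm can. A call with a gripper value outside its range is refused whole. The fingers move at their own pace and stop on an object; the grip force is fixed at half the most. Time passes only in rows, so rows that do not move let the fingers close. It gives the time, the measured TCP pose, the force and the opening at its end, in the units of the state.
- get_state(): the state, without advancing time (a new reading comes with each control period).
- read_camera(name): name is "side" or "top"; returns (picture, depth): 384x512x3 uint8, red, green, blue; 384x512 float32, mm along the optical axis (not along the pixel's ray), 0 where there is no reading.
- calibration(name): a dict with "intrinsics" (3x3 intrinsics, pixels), "eye" and "attitude" of the camera in the world. Camera axes: x right, y down, z forward; pixel columns grow to the right and rows downward; lengths in mm; the calibration is good to about 2 mm. A picture is of the moment at which its call begins. calibration takes no time and is no camera call.
- close_job(): hands the job in, once; it reports no verdict.
Trained networks look in the newest picture that a camera, given by its name, has taken for a name from the list of things; names that differ only in an ending like _2 or _b are one class to them, and where a whole thing is asked for, a point or a joint stands for the part that bears it (a point fixed in the world has none). Each returns a list of dicts, best first, with "conf" (0 to 1); they miss things now and then, are a little off and sometimes report something else, mostly with a low value. They report only what shows in the picture. A call takes as long as a camera call. They do not tell look-alikes from the thing itself.
- masks_of(camera, label): "region" (384x512 bool, what is visible of it) and "rect" ([left, top, right, bottom] in pixels, round what is visible of it).
- tip_of(camera, label): "location" ([row, column] in pixels: a listed point, or the origin of a listed thing).
The state is a dict: "t": time; "joint_positions": joint angles; "dq": joint speeds; "effort": joint torques, N m; "tcp_pos": TCP position; "tool_rot": TCP orientation; "force": force on the tool from outside, world axes, zero at the start; "moment": the same for the moment, N m; "opening": finger opening in mm.
Only numpy, scipy, OpenCV 4.12 (cv2) and the standard library are available. Lean on these libraries where they do the work, as an engineer would, in place of code of your own. Each camera call takes 0.05 s, during which the arm holds its last target. There are 200 camera calls.

TASK

Without gripping or lifting it, gently push the chip on the black sample plate up against the long rail, then slide it along, keeping it against the rail, into the corner pocket until it is fully home: flat, flush along the rail and up against the end stop, over the objective. Take the hand away and leave everything else where it stands.

Things in the scene. Friction and masses are not known exactly. Their poses are not given: they have to be found in the camera images.
- chip_mid (a point): Chip: pale silicone slab with blue and red channels on a glass slide of the same outline, 38 mm (its x) x 75 mm (its y) x 8 mm high, 20 to 42 g, fragile (over 40 N harms it). The point is its centre, 4 mm above the plate's top. It starts loose and flat on the plate, 26 to 46 mm (its centre) off its place at the rail and 77 to 118 mm short of home, long side within 0.35 rad of the rail.
- chip: The same chip, origin at the centre of its underside, axes as above.
- seat (a point): Where the chip's centre point must end; fixed to the plate. x points squarely to the rail, y along the rail to the end stop, z up; the plate's top is 4 mm below. Rail face 19 mm away at +x, end-stop face 37.5 mm away at +y. Under it an imaging window of 26 x 35 mm goes through the plate, with the objective below the plate's top. Plate, rail and stop are smooth (sliding friction about 0.3), no spring or catch.
- stage: Black sample plate on four pillars, bolted down: 140 mm (x) x 240 mm (y) x 12 mm, top 100 mm above the table. Origin at table height below the plate's centre, axes parallel to the seat's; the seat lies at x 21, y 47.5, z 104 mm from it. Differs in place and turn (up to 0.3 rad) each time.
- rail_face (a point): Middle of the face of the long rail: bare aluminium bar on the plate's far side, 12 mm wide, 12 mm high; the point lies on the face at half its height. The face runs along the seat's y, 100 mm from this point each way, and meets the end stop at +y.
- pocket_mouth (a point): Middle of the pocket's entrance, between rail and lip. The lip is a short aluminium bar parallel to the rail, 12 mm wide, 12 mm high, from 9 mm beyond the seat in y up to the end stop; its inner face is 41 mm from the rail (3 mm play), its entrance flared over 14 mm. The end stop is a bar 12 mm thick, 12 mm high. The chip can enter only along the rail.
- oil_bottle: Bystander: small amber bottle with white cap, 22 mm across, 50 mm high, standing loose on the sample plate in its corner in front of the pocket; origin at the centre of its foot.
- vial: Bystander: small jar with black cap, 28 mm across, 58 mm high, on the table in front of the plate (between plate and robot); origin at the centre of its foot.
- driver: Bystander: orange-handled screwdriver, 170 mm long, lying on the table in front of the plate; origin under its middle.
- tip_box: Bystander: yellow pipette-tip box with pale lid, 88 x 123 x 64 mm, on the table to one side; origin at the centre of its underside.
- tube_rack: Bystander: black tube rack, 85 x 125 x 30 mm, on the table to the other side; origin at the centre of its underside.
- spray_can: Bystander: white can, 52 mm across, 190 mm high, on the table to the left, beyond the plate; origin at the centre of its foot.
- glue: Bystander: blue glue bottle, 28 mm across, 85 mm high, on the table to the right; origin at the centre of its foot.
Not all that is in view belongs to the job. Of the things like the chip, leave any that is green or pink; of the rest the smaller one is meant.

How it is judged:
By the outcome, as a careful person would: the job done as asked, in the order asked, and still so for the second after the job is handed in, with the robot touching nothing.
It also fails if it takes over 54 s, if anything falls off the work surface, if the arm or the gripper's body presses on something with over 40 N, if the wrist force passes 120 N, or if a joint passes its speed limit or range.

## Working session

There is one attempt and no reset: what is moved stays moved. The work goes in short steps, Python scripts to look and compute and a tool call to move; the robot and the scene stay as the last step left them, time stands still between calls to the robot, and variables do not carry over. Pictures are saved under pics/ and viewed, on a budget of 10 in all, crops included, one or two more only if the job needs it, and the job is handed in when it is done.

Besides the shell and the picture viewer there is one more tool, called after "Request:" as name([rows], argument=value, ...), one row to a line, values as JSON. carry_out: Moves the arm, as the interface text tells. Its arguments: {"type":"object","properties":{"deltas":{"type":"array"}},"required":["deltas"]}

```bash
mkdir -p pics
cat > h.py <<'E'
from rig import *
import numpy as np, cv2
from scipy.spatial.transform import Rotation as R
def cal(n):
    c=calibration(n); A=np.array(c["attitude"],float)
    if A.shape==(4,): A=R.from_quat(A[[1,2,3,0]]).as_matrix()
    return np.array(c["intrinsics"]),np.array(c["eye"]),A
def pt_z(n,row,col,z):
    K,e,A=cal(n); d=A@np.linalg.solve(K,[col,row,1.]); return e+d*(z-e[2])/d[2]
def cloud(n,dep):
    K,e,A=cal(n); v,u=np.mgrid[:384,:512]
    p=np.stack([(u-K[0,2])/K[0,0]*dep,(v-K[1,2])/K[1,1]*dep,dep],-1); return p@A.T+e
def proj(n,p):
    K,e,A=cal(n); q=K@(A.T@(np.array(p)-e)); return q[:2]/q[2]
E
python3 - <<'E'
from h import *
for n in("top","side"):
    im,d=read_camera(n); cv2.imwrite(f"pics/{n}0.png",im[...,::-1]); np.savez(f"{n}0.npz",im=im,d=d)
    print(n,calibration(n))
    for l in("chip_mid","seat","rail_face","pocket_mouth","stage","chip","oil_bottle"):
        for o in tip_of(n,l)[:3]:
            r,c=o["location"]; z={"stage":0,"rail_face":106,"pocket_mouth":106,"chip":100,"oil_bottle":100}.get(l,104)
            print(l,round(o["conf"],2),round(r),round(c),pt_z(n,r,c,z).round(1))
print(get_state())
E
```

```text
top {'intrinsics': array([[376.24077354,   0.        , 254.57564048],
       [  0.        , 376.24077354, 192.13429031],
       [  0.        ,   0.        ,   1.        ]]), 'eye': array([ 388.62240978,  -12.19164155, 1264.43272698]), 'attitude': array([-0.03816668,  0.71561691, -0.69674698,  0.03129528])}
chip_mid 0.95 164 320 [ 595.7 -201.5  104. ]
chip_mid 0.8 209 329 [ 457.7 -230.6  104. ]
chip_mid 0.7 174 278 [559.9 -70.4 104. ]
seat 0.82 167 246 [579.7  29.8 104. ]
rail_face 0.65 156 265 [617.8 -28.8 106. ]
pocket_mouth 0.71 168 243 [576.3  38.1 106. ]
stage 0.96 174 262 [575.9 -20.3   0. ]
stage 0.4 196 117 [486.4 466.8   0. ]
chip 0.84 210 328 [ 452.2 -226.4  100. ]
chip 0.69 170 276 [573.3 -66.  100. ]
chip 0.67 164 324 [ 598.7 -214.9  100. ]
oil_bottle 0.59 174 276 [561.3 -63.4 100. ]
oil_bottle 0.41 197 392 [ 500.2 -424.2  100. ]
side {'intrinsics': array([[487.32505406,   0.        , 255.35278138],
       [  0.        , 487.32505406, 198.60685713],
       [  0.        ,   0.        ,   1.        ]]), 'eye': array([   8.25658087, -788.58763778,  894.02667974]), 'attitude':
[... 511 characters left out ...]
1 100. ]
oil_bottle 0.6 185 240 [508.   77.1 100. ]
{'t': 0.8, 'joint_positions': array([9.94399074e-01, 2.58594872e-01, 2.14939901e-02, 1.33367952e+00,
       1.99427306e-05, 1.41819705e+00]), 'dq': array([-0.00196386, -0.00046892,  0.00038477,  0.00026526, -0.00017666,
        0.00138584]), 'effort': array([ 2.36280219e-03, -5.55318046e+01,  3.44718111e+01,  1.09011824e-03,
       -4.68914141e-05, -1.07858571e-05]), 'tcp_pos': array([226.17390632, 501.34643787, 231.27914314]), 'tool_rot': array([ 0.59398378, -0.59396631, -0.3836605 ,  0.38365599]), 'force': array([-0.61333178,  0.44408106, -0.2520271 ]), 'moment': array([-0.04938487, -0.00050948, -0.00419552]), 'opening': 85.4805358841296}
```

Run:
```python
import cv2
a=cv2.imread("pics/top0.png"); cv2.imwrite("pics/top0c.png",cv2.resize(a[120:270,190:390],None,fx=4,fy=4,interpolation=cv2.INTER_CUBIC))
a=cv2.imread("pics/side0.png"); cv2.imwrite("pics/side0c.png",cv2.resize(a[140:300,170:370],None,fx=3.7,fy=3.7,interpolation=cv2.INTER_CUBIC))
```

```text
(no output)
```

View pics/top0c.png

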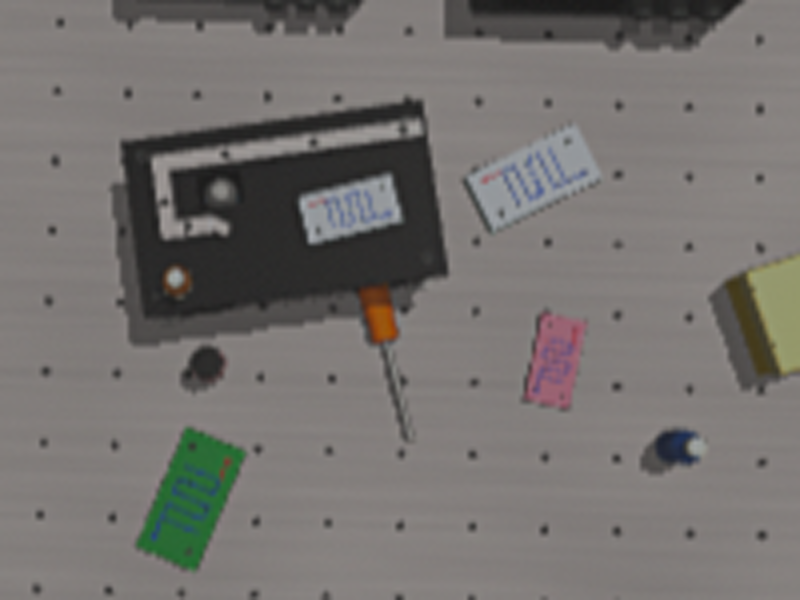

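View pics/side0c.png

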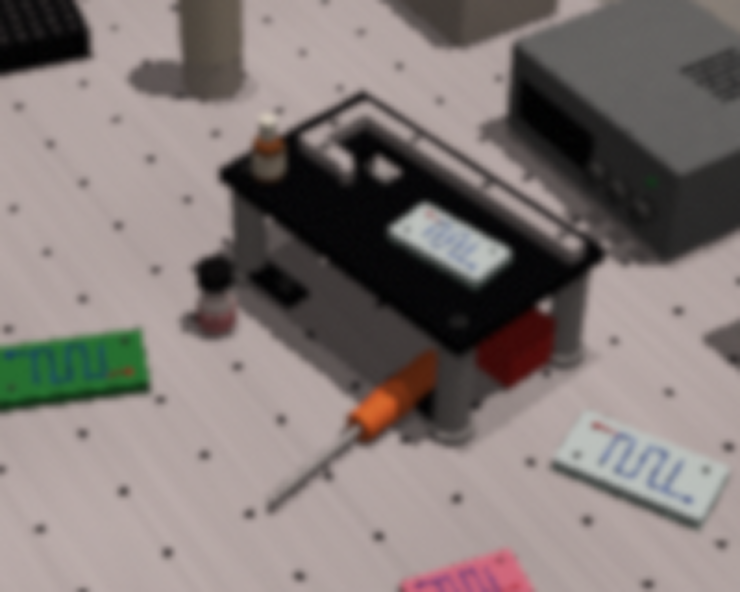

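Run:
```python
from h import *
z=np.load("top0.npz"); im,d=z["im"],z["d"]; P=cloud("top",d); H=P[...,2]
def planar(mask,zz):
    v,u=np.nonzero(mask); return np.array([pt_z("top",a,b,zz)[:2] for a,b in zip(v,u)])
v,u=np.mgrid[:384,:512]
box=(u>212)&(u<308)&(v>138)&(v<206)
g=im.max(-1).astype(int)
plate=box&(H>85)&(H<125)
n,l,s,c=cv2.connectedComponentsWithStats(plate.astype(np.uint8)); k=1+s[1:,4].argmax(); plate=l==k
q=planar(plate,100); r=cv2.minAreaRect(q.astype(np.float32)); print("plate",r, plate.sum(), np.median(H[plate&(g<60)]))
print("plate h bright",np.percentile(H[plate&(g>120)],[5,50,95]))
chipm=plate&(g>100)&(u>258)&(u<295)&(v>160)
n,l,s,c=cv2.connectedComponentsWithStats(chipm.astype(np.uint8)); k=1+s[1:,4].argmax(); cm=l==k
print("chip px",cm.sum()); r=cv2.minAreaRect(planar(cv2.morphologyEx(cm.astype(np.uint8),cv2.MORPH_CLOSE,np.ones((3,3)))>0,108).astype(np.float32)); print("chip",r)
rail=plate&(g>100)&~cm&(v<165)&(u>232)
q=planar(rail,112); vx=cv2.fitLine(q.astype(np.float32),cv2.DIST_HUBER,0,.01,.01).ravel(); print("rail",vx,np.degrees(np.arctan2(vx[1],vx[0])), rail.sum())
for n in("top","side"):
  for l in("chip","stage"):
    for o in masks_of(n,l)[:3]: print(n,l,round(o["conf"],2),o["rect"],o["region"].sum())
Rt=R.from_quat(np.array(get_state()["tool_rot"])[[1,2,3,0]]).as_matrix(); print(Rt.round(3))
```

```text
Traceback (most recent call last):
  File "h.py", line 9, in pt_z
    K,e,A=cal(n); d=A@np.linalg.solve(K,[col,row,1.]); return e+d*(z-e[2])/d[2]
          ~~~^^^
  File "h.py", line 5, in cal
    c=calibration(n); A=np.array(c["attitude"],float)
ValueError: time passes only in moves, steps and waits
```

```bash
sed -i 's/^def cal/import functools\n@functools.cache\ndef cal/' h.py
cat > m.py <<'E'
from h import *
def planar(n,mask,zz):
    v,u=np.nonzero(mask); return np.array([pt_z(n,a,b,zz)[:2] for a,b in zip(v,u)]).astype(np.float32)
def big(m):
    n,l,s,c=cv2.connectedComponentsWithStats(m.astype(np.uint8)); return l==1+s[1:,4].argmax()
E
python3 - <<'E'
from m import *
z=np.load("top0.npz"); im,d=z["im"],z["d"]; P=cloud("top",d); H=P[...,2]
v,u=np.mgrid[:384,:512]
box=(u>212)&(u<308)&(v>138)&(v<206)
g=im.max(-1).astype(int)
plate=big(box&(H>85)&(H<125))
print("plate",cv2.minAreaRect(planar("top",plate,100)), plate.sum(), np.median(H[plate&(g<60)]))
cm=big(plate&(g>100)&(u>258)&(u<295)&(v>160))
r=cv2.minAreaRect(planar("top",cv2.morphologyEx(cm.astype(np.uint8),cv2.MORPH_CLOSE,np.ones((3,3)))>0,108)); print("chip",r,cm.sum())
rail=plate&(g>100)&~cm&(v<165)&(u>232)&(u<296)
vx=cv2.fitLine(planar("top",rail,112),cv2.DIST_HUBER,0,.01,.01).ravel(); print("rail",vx,np.degrees(np.arctan2(vx[1],vx[0])), rail.sum())
for n in("top","side"):
  for l in("chip","stage"):
    for o in masks_of(n,l)[:3]: print(n,l,round(o["conf"],2),o["rect"],o["region"].sum())
Rt=R.from_quat(np.array(get_state()["tool_rot"])[[1,2,3,0]]).as_matrix(); print(Rt.round(3))
E
```

```text
plate ((567.4207153320312, -15.956741333007812), (140.85328674316406, 239.65731811523438), 9.523246765136719) 3285 98.85867790490965
chip ((567.9486694335938, -67.41888427734375), (37.971920013427734, 73.28265380859375), 15.631204605102539) 291
rail [ 1.6870183e-01 -9.8566711e-01  6.1718817e+02 -2.4248949e+01] -80.28764 253
top chip 0.73 [266.1, 163.0, 290.1, 181.7] 288
top chip 0.67 [304.5, 152.6, 340.1, 180.9] 512
top chip 0.64 [228.5, 225.6, 248.1, 258.9] 505
top stage 0.61 [220.6, 146.2, 299.0, 201.6] 3039
side chip 0.92 [276.2, 195.9, 306.8, 215.3] 392
side chip 0.83 [319.8, 250.1, 367.1, 280.7] 865
side chip 0.82 [168.6, 227.5, 211.6, 251.3] 773
side stage 0.57 [228.8, 166.7, 333.8, 260.2] 4248
[[ 0.411  0.    -0.912]
 [ 0.912  0.     0.411]
 [ 0.    -1.    -0.   ]]
```

Request:
carry_out([
  {"x": 1.48, "y": -2.87, "rz": -2.8, "jaw": 1},
  {"x": 1.48, "y": -2.87, "rz": -2.8, "jaw": 1},
  {"x": 1.48, "y": -2.87, "rz": -2.8, "jaw": 1},
  {"x": 1.48, "y": -2.87, "rz": -2.8, "jaw": 1},
  {"x": 1.48, "y": -2.87, "rz": -2.8, "jaw": 1},
  {"x": 1.48, "y": -2.87, "rz": -2.8, "jaw": 1},
  {"x": 1.48, "y": -2.87, "rz": -2.8, "jaw": 1},
  {"x": 1.48, "y": -2.87, "rz": -2.8, "jaw": 1},
  {"x": 1.48, "y": -2.87, "rz": -2.8, "jaw": 1},
  {"x": 1.48, "y": -2.87, "rz": -2.8, "jaw": 1},
])

```text
invalid input
```

Request:
carry_out([
  {"x": 1.47, "y": -2.87, "rz": -2.8, "jaw": 1},
  {"x": 1.47, "y": -2.87, "rz": -2.8, "jaw": 1},
  {"x": 1.47, "y": -2.87, "rz": -2.8, "jaw": 1},
  {"x": 1.47, "y": -2.87, "rz": -2.8, "jaw": 1},
  {"x": 1.47, "y": -2.87, "rz": -2.8, "jaw": 1},
  {"x": 1.47, "y": -2.87, "rz": -2.8, "jaw": 1},
  {"x": 1.47, "y": -2.87, "rz": -2.8, "jaw": 1},
  {"x": 1.47, "y": -2.87, "rz": -2.8, "jaw": 1},
  {"x": 1.47, "y": -2.87, "rz": -2.8, "jaw": 1},
  {"x": 1.47, "y": -2.87, "rz": -2.8, "jaw": 1},
  {"jaw": 1},
  {"jaw": 1},
])

```text
invalid input
```

Request:
carry_out([
  {"x": 1.48, "y": -2.87, "z": 0, "rx": 0, "ry": 0, "rz": -2.8, "jaw": 1},
  {"x": 1.48, "y": -2.87, "z": 0, "rx": 0, "ry": 0, "rz": -2.8, "jaw": 1},
  {"x": 1.48, "y": -2.87, "z": 0, "rx": 0, "ry": 0, "rz": -2.8, "jaw": 1},
  {"x": 1.48, "y": -2.87, "z": 0, "rx": 0, "ry": 0, "rz": -2.8, "jaw": 1},
  {"x": 1.48, "y": -2.87, "z": 0, "rx": 0, "ry": 0, "rz": -2.8, "jaw": 1},
  {"x": 1.48, "y": -2.87, "z": 0, "rx": 0, "ry": 0, "rz": -2.8, "jaw": 1},
  {"x": 1.48, "y": -2.87, "z": 0, "rx": 0, "ry": 0, "rz": -2.8, "jaw": 1},
  {"x": 1.48, "y": -2.87, "z": 0, "rx": 0, "ry": 0, "rz": -2.8, "jaw": 1},
  {"x": 1.48, "y": -2.87, "z": 0, "rx": 0, "ry": 0, "rz": -2.8, "jaw": 1},
  {"x": 1.48, "y": -2.87, "z": 0, "rx": 0, "ry": 0, "rz": -2.8, "jaw": 1},
])

```text
t: 1.83
tcp_pos: [374.6, 212.9, 231.5]
tool_rot: [0.669, -0.669, -0.228, 0.228]
force: [1.9, -0.2, 0.5]
opening: 0.2
```

Request:
carry_out([
  {"x": 1.47, "y": -2.87, "z": 0, "rx": 0, "ry": 0, "rz": -2.8, "jaw": 1},
  {"x": 1.47, "y": -2.87, "z": 0, "rx": 0, "ry": 0, "rz": -2.8, "jaw": 1},
  {"x": 1.47, "y": -2.87, "z": 0, "rx": 0, "ry": 0, "rz": -2.8, "jaw": 1},
  {"x": 1.47, "y": -2.87, "z": 0, "rx": 0, "ry": 0, "rz": -2.8, "jaw": 1},
  {"x": 1.47, "y": -2.87, "z": 0, "rx": 0, "ry": 0, "rz": -2.8, "jaw": 1},
  {"x": 1.47, "y": -2.87, "z": 0, "rx": 0, "ry": 0, "rz": -2.8, "jaw": 1},
  {"x": 1.47, "y": -2.87, "z": 0, "rx": 0, "ry": 0, "rz": -2.8, "jaw": 1},
  {"x": 1.47, "y": -2.87, "z": 0, "rx": 0, "ry": 0, "rz": -2.8, "jaw": 1},
  {"x": 1.47, "y": -2.87, "z": 0, "rx": 0, "ry": 0, "rz": -2.8, "jaw": 1},
  {"x": 1.47, "y": -2.87, "z": 0, "rx": 0, "ry": 0, "rz": -2.8, "jaw": 1},
  {"x": 0, "y": 0, "z": -3, "rx": 0, "ry": 0, "rz": 0, "jaw": 1},
  {"x": 0, "y": 0, "z": -3, "rx": 0, "ry": 0, "rz": 0, "jaw": 1},
])

```text
t: 2.83
tcp_pos: [522.8, -74.8, 171.3]
tool_rot: [-0.704, 0.705, 0.06, -0.058]
force: [-0.1, -0.5, -0.1]
opening: 0.1
```

Run:
```python
from m import *
s=get_state(); print(s["tcp_pos"],R.from_quat(np.array(s["tool_rot"])[[1,2,3,0]]).as_matrix().round(3)[:2,0],s["force"],s["joint_positions"].round(2))
for n in("top","side"):
    im,d=read_camera(n); np.savez(f"{n}1.npz",im=im,d=d)
    c=proj(n,[545,-70,104]).astype(int); k=im[c[1]-45:c[1]+45,c[0]-60:c[0]+60,::-1]
    cv2.imwrite(f"pics/{n}1.png",cv2.resize(k,None,fx=5,fy=5,interpolation=cv2.INTER_CUBIC))
a,b=cv2.imread("pics/top1.png"),cv2.imread("pics/side1.png"); cv2.imwrite("pics/c1.png",cv2.resize(np.vstack([a,b]),None,fx=.66,fy=.66))
```

```text
[522.78006111 -74.81355738 171.29540506] [0.986 0.166] [-0.07935842 -0.50412456 -0.08127512] [-0.3   0.24 -0.15  1.17 -0.    1.1 ]
```

View pics/c1.png

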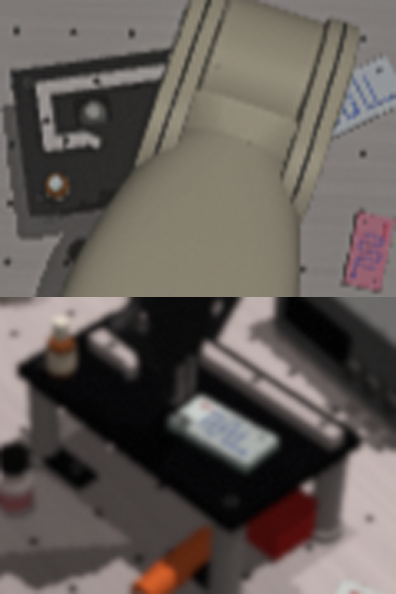

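Request:
carry_out([
  {"x": -0.03, "y": 0.2, "z": -2.5, "rx": 0, "ry": 0, "rz": 0, "jaw": 1},
  {"x": 0, "y": 0, "z": -2.5, "rx": 0, "ry": 0, "rz": 0, "jaw": 1},
  {"x": 0, "y": 0, "z": -1.3, "rx": 0, "ry": 0, "rz": 0, "jaw": 1},
  {"x": 0, "y": 0, "z": -0.4, "rx": 0, "ry": 0, "rz": 0, "jaw": 1},
  {"x": 0, "y": 0, "z": 0, "rx": 0, "ry": 0, "rz": 0, "jaw": 1},
  {"x": 0.296, "y": 0.05, "z": 0, "rx": 0, "ry": 0, "rz": 0, "jaw": 1},
  {"x": 0.296, "y": 0.05, "z": 0, "rx": 0, "ry": 0, "rz": 0, "jaw": 1},
  {"x": 0.296, "y": 0.05, "z": 0, "rx": 0, "ry": 0, "rz": 0, "jaw": 1},
  {"x": 0.296, "y": 0.05, "z": 0, "rx": 0, "ry": 0, "rz": 0, "jaw": 1},
  {"x": 0.296, "y": 0.05, "z": 0, "rx": 0, "ry": 0, "rz": 0, "jaw": 1},
  {"x": 0.296, "y": 0.05, "z": 0, "rx": 0, "ry": 0, "rz": 0, "jaw": 1},
])

```text
t: 3.85
tcp_pos: [539.1, -67.6, 104.5]
tool_rot: [-0.705, 0.705, 0.06, -0.06]
force: [-0.1, -0.2, -0.3]
opening: -0.2
```

```bash
cat > st.py <<'E'
from m import *
S0=np.array([567.4,-16.]); a=np.radians(9.6); X=np.array([np.cos(a),np.sin(a)]); Y=np.array([-X[1],X[0]])
def st():
    s=get_state(); d=s["tcp_pos"][:2]-S0; f=s["force"]; print("t",s["t"],"tcp stage x,y",(d@X).round(1),(d@Y).round(1),"z",s["tcp_pos"][2].round(1),"F x,y,z",(f[:2]@X).round(2),(f[:2]@Y).round(2),f[2].round(2))
def chip_side(n="side",save=None):
    im,d=read_camera(n)
    for o in masks_of(n,"chip"):
        q=planar(n,o["region"],108); r=cv2.minAreaRect(q); c=np.array(r[0])-S0
        if abs(c@X)<70 and abs(c@Y)<120: print(n,"chip conf",round(o["conf"],2),"stage x,y",(c@X).round(1),(c@Y).round(1),"size",np.round(r[1],1),"ang",round(r[2],1))
    if save: 
        c=proj(n,[*(S0+20*X),104]).astype(int); k=im[c[1]-45:c[1]+45,c[0]-60:c[0]+60,::-1]
        cv2.imwrite(save,cv2.resize(k,None,fx=6,fy=6,interpolation=cv2.INTER_CUBIC))
E
python3 - <<'E'
from st import *
st(); chip_side(save="pics/s2.png")
E
```

```text
t 3.85 tcp stage x,y -36.5 -46.2 z 104.5 F x,y,z -0.12 -0.15 -0.27
side chip conf 0.53 stage x,y -8.6 -62.4 size [50.5 63. ] ang 18.8
```

View pics/s2.png

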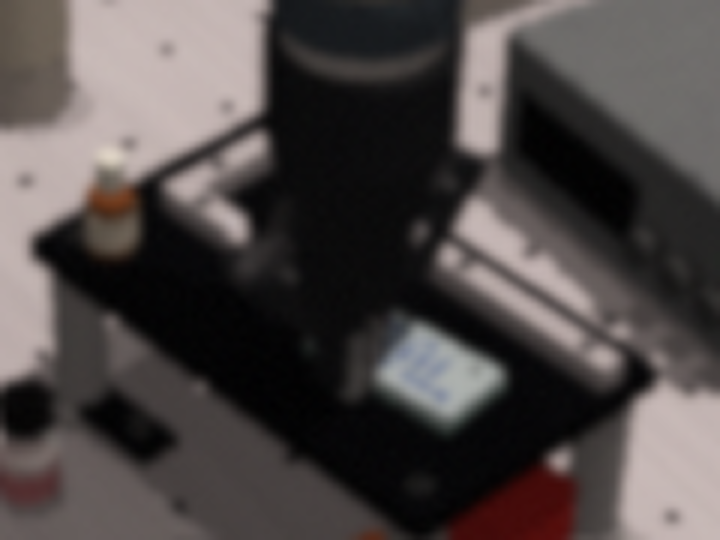

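Request:
carry_out([
  {"x": 0.03, "y": -0.2, "z": -0.1, "rx": 0, "ry": 0, "rz": 0, "jaw": 1},
  {"x": 0.25, "y": 0.04, "z": 0, "rx": 0, "ry": 0, "rz": 0, "jaw": 1},
  {"x": 0.25, "y": 0.04, "z": 0, "rx": 0, "ry": 0, "rz": 0, "jaw": 1},
  {"x": 0.25, "y": 0.04, "z": 0, "rx": 0, "ry": 0, "rz": 0, "jaw": 1},
  {"x": 0.25, "y": 0.04, "z": 0, "rx": 0, "ry": 0, "rz": 0, "jaw": 1},
  {"x": 0.25, "y": 0.04, "z": 0, "rx": 0, "ry": 0, "rz": 0, "jaw": 1},
])

```text
t: 4.45
tcp_pos: [551.7, -67.6, 103.3]
tool_rot: [-0.705, 0.705, 0.06, -0.06]
force: [-1.0, 0.0, -0.2]
opening: 0.2
```

Run:
```python
from st import *
st(); chip_side(save="pics/s3.png")
```

```text
t 4.45 tcp stage x,y -24.1 -48.3 z 103.3 F x,y,z -0.94 0.2 -0.25
side chip conf 0.8 stage x,y -0.3 -64.8 size [42.6 56.2] ang 10.8
```

View pics/s3.png

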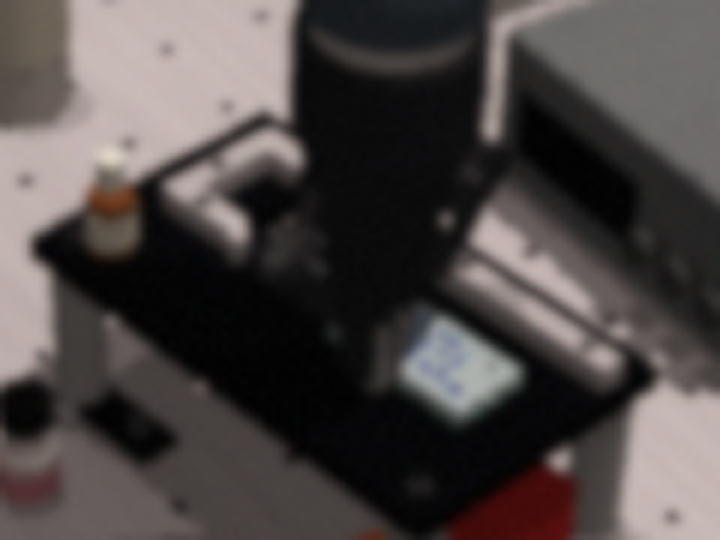

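Request:
carry_out([
  {"x": 0.25, "y": 0.04, "z": 0, "rx": 0, "ry": 0, "rz": 0, "jaw": 1},
  {"x": 0.25, "y": 0.04, "z": 0, "rx": 0, "ry": 0, "rz": 0, "jaw": 1},
  {"x": 0.25, "y": 0.04, "z": 0, "rx": 0, "ry": 0, "rz": 0, "jaw": 1},
  {"x": 0.25, "y": 0.04, "z": 0, "rx": 0, "ry": 0, "rz": 0, "jaw": 1},
  {"x": 0.2, "y": 0.03, "z": 0, "rx": 0, "ry": 0, "rz": 0, "jaw": 1},
  {"x": 0.1, "y": 0.02, "z": 0, "rx": 0, "ry": 0, "rz": 0, "jaw": 1},
])

```text
t: 5.05
tcp_pos: [564.8, -65.5, 103.3]
tool_rot: [-0.705, 0.705, 0.06, -0.06]
force: [0.4, 0.3, -0.1]
opening: -0.3
```

Run:
```python
from st import *
st(); chip_side()
```

```text
t 5.05 tcp stage x,y -10.9 -48.4 z 103.3 F x,y,z 0.44 0.18 -0.09
side chip conf 0.74 stage x,y 12.8 -64.7 size [44.  59.2] ang 10.7
side chip conf 0.68 stage x,y -36.5 -34.9 size [202.1 297.5] ang 9.8
```

Request:
carry_out([
  {"x": 0.1, "y": 0.017, "z": 0, "rx": 0, "ry": 0, "rz": 0, "jaw": 1},
  {"x": 0.1, "y": 0.017, "z": 0, "rx": 0, "ry": 0, "rz": 0, "jaw": 1},
  {"x": 0.1, "y": 0.017, "z": 0, "rx": 0, "ry": 0, "rz": 0, "jaw": 1},
  {"x": 0.1, "y": 0.017, "z": 0, "rx": 0, "ry": 0, "rz": 0, "jaw": 1},
])

```text
t: 5.48
tcp_pos: [568.5, -64.9, 103.3]
tool_rot: [-0.705, 0.705, 0.06, -0.06]
force: [-1.4, -0.7, -0.7]
opening: -0.3
```

Request:
carry_out([
  {"x": 0.1, "y": 0.017, "z": 0, "rx": 0, "ry": 0, "rz": 0, "jaw": 1},
  {"x": 0.05, "y": 0.008, "z": 0, "rx": 0, "ry": 0, "rz": 0, "jaw": 1},
])

```text
t: 5.65
tcp_pos: [570.1, -64.6, 103.3]
tool_rot: [-0.705, 0.705, 0.06, -0.06]
force: [-0.1, 0.3, -0.3]
opening: -0.0
```

Run:
```python
from st import *
st(); chip_side(save="pics/s4.png")
```

```text
t 5.65 tcp stage x,y -5.5 -48.4 z 103.3 F x,y,z -0.05 0.32 -0.28
side chip conf 0.71 stage x,y 17.0 -66.3 size [39.3 54.2] ang 9.5
```

View pics/s4.png

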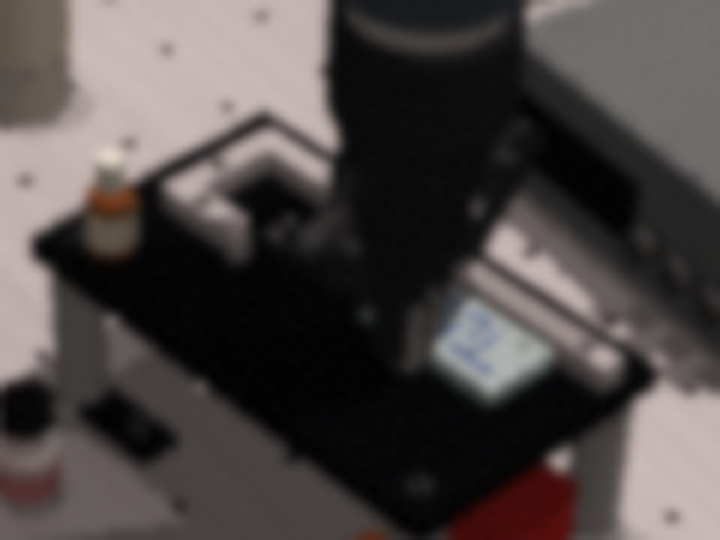

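Request:
carry_out([
  {"x": 0.1, "y": 0.017, "z": 0, "rx": 0, "ry": 0, "rz": 0, "jaw": 1},
  {"x": 0.1, "y": 0.017, "z": 0, "rx": 0, "ry": 0, "rz": 0, "jaw": 1},
])

```text
t: 5.92
tcp_pos: [572.0, -64.3, 103.3]
tool_rot: [0.705, -0.705, -0.06, 0.06]
force: [0.3, -0.9, 0.1]
opening: -0.1
```

Request:
carry_out([
  {"x": 0.1, "y": 0.017, "z": 0, "rx": 0, "ry": 0, "rz": 0, "jaw": 1},
])

```text
t: 6.0
tcp_pos: [572.7, -64.1, 103.2]
tool_rot: [-0.705, 0.705, 0.06, -0.06]
force: [-5.8, -1.5, 2.9]
opening: -0.2
```

Request:
carry_out([
  {"x": 0.05, "y": 0.008, "z": 0, "rx": 0, "ry": 0, "rz": 0, "jaw": 1},
  {"x": 0, "y": 0, "z": 0, "rx": 0, "ry": 0, "rz": 0, "jaw": 1},
])

```text
t: 6.17
tcp_pos: [572.6, -64.1, 103.1]
tool_rot: [-0.705, 0.705, 0.059, -0.06]
force: [-4.9, -1.9, 1.9]
opening: -0.2
```

Request:
carry_out([
  {"x": -0.5, "y": -0.08, "z": 0, "rx": 0, "ry": 0, "rz": 0, "jaw": 1},
  {"x": -1.47, "y": -0.25, "z": 0, "rx": 0, "ry": 0, "rz": 0, "jaw": 1},
  {"x": 0, "y": 0, "z": 2, "rx": 0, "ry": 0, "rz": 0, "jaw": 1},
  {"x": 0, "y": 0, "z": 2, "rx": 0, "ry": 0, "rz": 0, "jaw": 1},
  {"x": 0, "y": -1.9, "z": 0, "rx": 0, "ry": 0, "rz": 0, "jaw": 1},
  {"x": 0, "y": -1.9, "z": 0, "rx": 0, "ry": 0, "rz": 0, "jaw": 1},
  {"x": 1.8, "y": -1.88, "z": 0, "rx": 0, "ry": 0, "rz": 0, "jaw": 1},
  {"x": 1.8, "y": 0, "z": 0, "rx": 0, "ry": 0, "rz": 0, "jaw": 1},
  {"x": 1.82, "y": 0, "z": 0, "rx": 0, "ry": 0, "rz": 0, "jaw": 1},
  {"x": 0, "y": 0, "z": 0, "rx": 0, "ry": 0, "rz": 0, "jaw": 1},
])

```text
t: 7.0
tcp_pos: [610.4, -124.8, 142.8]
tool_rot: [-0.705, 0.705, 0.06, -0.059]
force: [-1.1, -0.0, -0.1]
opening: 0.4
```

Run:
```python
from st import *
st(); chip_side(save="pics/s5.png"); chip_side("top")
```

```text
t 7.0 tcp stage x,y 24.2 -114.5 z 142.8 F x,y,z -1.09 0.18 -0.13
side chip conf 0.68 stage x,y 21.2 -53.2 size [48.6 81.8] ang 10.6
side chip conf 0.22 stage x,y -37.2 -34.2 size [209.4 302. ] ang 10.0
```

View pics/s5.png

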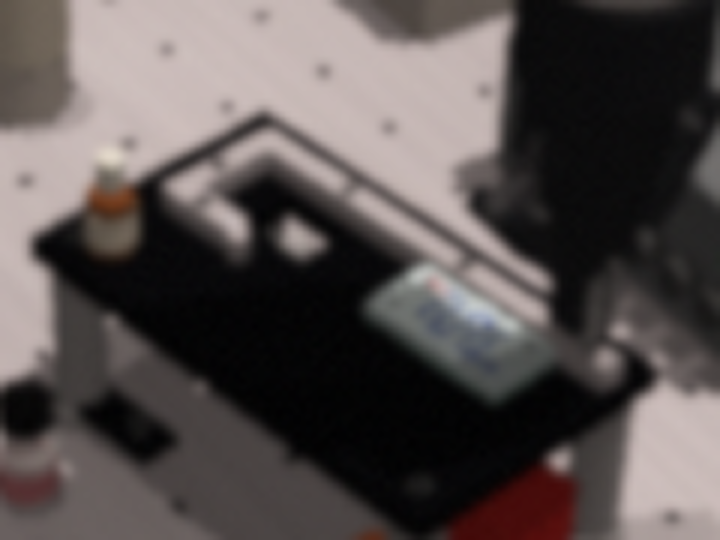

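Request:
carry_out([
  {"x": -0.34, "y": -0.06, "z": 0, "rx": 0, "ry": 0, "rz": 6.5, "jaw": 1},
  {"x": 0, "y": 0, "z": 0, "rx": 0, "ry": 0, "rz": 6.5, "jaw": 1},
  {"x": 0, "y": 0, "z": 0, "rx": 0, "ry": 0, "rz": 6.5, "jaw": 1},
  {"x": 0, "y": 0, "z": 0, "rx": 0, "ry": 0, "rz": 6.5, "jaw": 1},
  {"x": 0, "y": 0, "z": 0, "rx": 0, "ry": 0, "rz": 6.5, "jaw": 1},
  {"x": 0, "y": 0, "z": 0, "rx": 0, "ry": 0, "rz": 6.5, "jaw": 1},
  {"x": 0, "y": 0, "z": 0, "rx": 0, "ry": 0, "rz": 6.5, "jaw": 1},
  {"x": 0, "y": 0, "z": 0, "rx": 0, "ry": 0, "rz": 6.5, "jaw": 1},
  {"x": 0, "y": 0, "z": 0, "rx": 0, "ry": 0, "rz": 6.5, "jaw": 1},
  {"x": 0, "y": 0, "z": 0, "rx": 0, "ry": 0, "rz": 6.5, "jaw": 1},
  {"x": 0, "y": 0, "z": 0, "rx": 0, "ry": 0, "rz": 6.5, "jaw": 1},
  {"x": 0, "y": 0, "z": 0, "rx": 0, "ry": 0, "rz": 6.5, "jaw": 1},
])

```text
t: 8.2
tcp_pos: [603.8, -124.5, 143.7]
tool_rot: [-0.508, 0.509, 0.491, -0.491]
force: [-0.4, -0.1, 0.1]
opening: 0.1
```

Request:
carry_out([
  {"x": 0, "y": 0, "z": 0, "rx": 0, "ry": 0, "rz": 6, "jaw": 1},
  {"x": 0, "y": 0, "z": 0, "rx": 0, "ry": 0, "rz": 6, "jaw": 1},
  {"x": 0, "y": 0, "z": 0, "rx": 0, "ry": 0, "rz": 0, "jaw": 1},
])

```text
t: 8.45
tcp_pos: [603.9, -124.5, 143.7]
tool_rot: [-0.454, 0.455, 0.542, -0.542]
force: [0.7, -0.2, 1.5]
opening: 0.1
```

Run:
```python
from st import *
st(); s=get_state(); M=R.from_quat(np.array(s["tool_rot"])[[1,2,3,0]]).as_matrix().round(3); print(M[:,0],M[:,1],s["joint_positions"].round(2))
```

```text
t 8.45 tcp stage x,y 17.9 -113.1 z 143.7 F x,y,z 0.62 -0.31 1.52
[-0.174  0.985 -0.   ] [ 0. -0. -1.] [-0.34  0.41  0.02  1.18  0.   -0.51]
```

Request:
carry_out([
  {"x": 0.25, "y": 0.04, "z": -1.5, "rx": 0, "ry": 0, "rz": 0, "jaw": 1},
  {"x": 0, "y": 0, "z": -1.5, "rx": 0, "ry": 0, "rz": 0, "jaw": 1},
  {"x": 0, "y": 0, "z": -0.7, "rx": 0, "ry": 0, "rz": 0, "jaw": 1},
  {"x": 0, "y": 0, "z": -0.3, "rx": 0, "ry": 0, "rz": 0, "jaw": 1},
  {"x": 0, "y": 0, "z": 0, "rx": 0, "ry": 0, "rz": 0, "jaw": 1},
])

```text
t: 8.87
tcp_pos: [606.5, -124.2, 102.9]
tool_rot: [0.457, -0.456, -0.54, 0.54]
force: [1.0, 0.5, 0.8]
opening: 0.1
```

Run:
```python
from st import *
st()
```

```text
t 8.8667 tcp stage x,y 20.5 -113.2 z 102.9 F x,y,z 1.07 0.3 0.85
```

Request:
carry_out([
  {"x": -0.05, "y": 0.296, "z": 0.05, "rx": 0, "ry": 0, "rz": 0, "jaw": 1},
  {"x": -0.05, "y": 0.296, "z": 0, "rx": 0, "ry": 0, "rz": 0, "jaw": 1},
  {"x": -0.05, "y": 0.296, "z": 0, "rx": 0, "ry": 0, "rz": 0, "jaw": 1},
  {"x": -0.05, "y": 0.296, "z": 0, "rx": 0, "ry": 0, "rz": 0, "jaw": 1},
  {"x": -0.05, "y": 0.296, "z": 0, "rx": 0, "ry": 0, "rz": 0, "jaw": 1},
  {"x": -0.05, "y": 0.296, "z": 0, "rx": 0, "ry": 0, "rz": 0, "jaw": 1},
  {"x": -0.05, "y": 0.296, "z": 0, "rx": 0, "ry": 0, "rz": 0, "jaw": 1},
  {"x": -0.05, "y": 0.296, "z": 0, "rx": 0, "ry": 0, "rz": 0, "jaw": 1},
  {"x": -0.05, "y": 0.296, "z": 0, "rx": 0, "ry": 0, "rz": 0, "jaw": 1},
  {"x": -0.05, "y": 0.296, "z": 0, "rx": 0, "ry": 0, "rz": 0, "jaw": 1},
  {"x": -0.05, "y": 0.296, "z": 0, "rx": 0, "ry": 0, "rz": 0, "jaw": 1},
  {"x": -0.05, "y": 0.296, "z": 0, "rx": 0, "ry": 0, "rz": 0, "jaw": 1},
])

```text
t: 9.87
tcp_pos: [601.0, -88.5, 103.8]
tool_rot: [0.456, -0.456, -0.541, 0.541]
force: [0.3, -0.0, 0.5]
opening: 0.2
```

Run:
```python
from st import *
st(); chip_side(save="pics/s6.png")
```

```text
t 9.8667 tcp stage x,y 21.0 -77.1 z 103.8 F x,y,z 0.27 -0.08 0.46
side chip conf 0.67 stage x,y 20.1 -34.8 size [43.1 81.2] ang 7.0
```

View pics/s6.png

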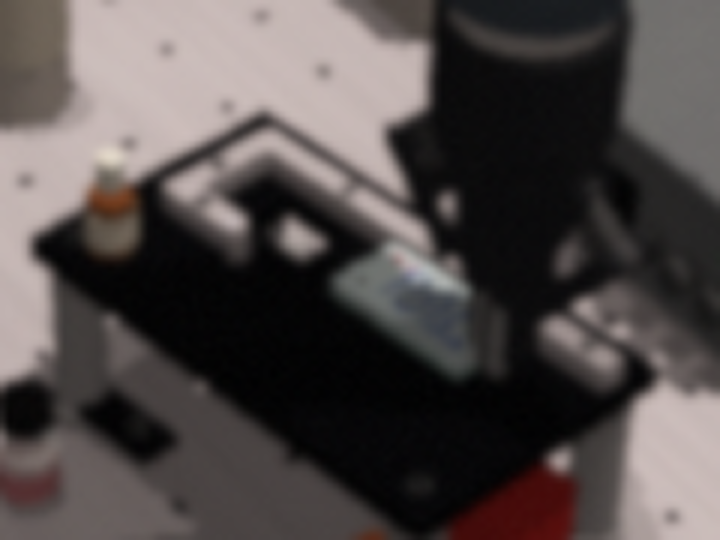

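Request:
carry_out([
  {"x": -0.05, "y": 0.297, "z": 0, "rx": 0, "ry": 0, "rz": 0, "jaw": 1},
  {"x": -0.05, "y": 0.297, "z": 0, "rx": 0, "ry": 0, "rz": 0, "jaw": 1},
  {"x": -0.05, "y": 0.297, "z": 0, "rx": 0, "ry": 0, "rz": 0, "jaw": 1},
  {"x": -0.05, "y": 0.297, "z": 0, "rx": 0, "ry": 0, "rz": 0, "jaw": 1},
  {"x": -0.05, "y": 0.297, "z": 0, "rx": 0, "ry": 0, "rz": 0, "jaw": 1},
  {"x": -0.05, "y": 0.297, "z": 0, "rx": 0, "ry": 0, "rz": 0, "jaw": 1},
  {"x": -0.05, "y": 0.297, "z": 0, "rx": 0, "ry": 0, "rz": 0, "jaw": 1},
  {"x": -0.05, "y": 0.297, "z": 0, "rx": 0, "ry": 0, "rz": 0, "jaw": 1},
  {"x": -0.05, "y": 0.297, "z": 0, "rx": 0, "ry": 0, "rz": 0, "jaw": 1},
  {"x": -0.05, "y": 0.297, "z": 0, "rx": 0, "ry": 0, "rz": 0, "jaw": 1},
  {"x": -0.05, "y": 0.297, "z": 0, "rx": 0, "ry": 0, "rz": 0, "jaw": 1},
  {"x": -0.05, "y": 0.297, "z": 0, "rx": 0, "ry": 0, "rz": 0, "jaw": 1},
])

```text
t: 10.97
tcp_pos: [595.0, -52.9, 103.8]
tool_rot: [-0.456, 0.456, 0.541, -0.541]
force: [-0.3, -0.1, -1.2]
opening: 0.0
```

Run:
```python
from st import *
st(); chip_side(save="pics/s7.png")
```

```text
t 10.9667 tcp stage x,y 21.1 -40.9 z 103.8 F x,y,z -0.35 -0.09 -1.2
side chip conf 0.58 stage x,y 20.1 1.1 size [46.5 82.1] ang 8.5
```

View pics/s7.png

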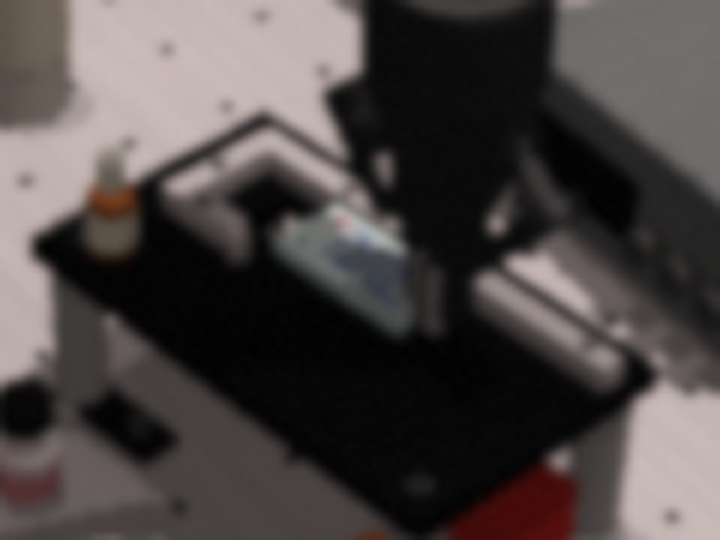

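Request:
carry_out([
  {"x": -0.05, "y": 0.297, "z": 0, "rx": 0, "ry": 0, "rz": 0, "jaw": 1},
  {"x": -0.05, "y": 0.297, "z": 0, "rx": 0, "ry": 0, "rz": 0, "jaw": 1},
  {"x": -0.05, "y": 0.297, "z": 0, "rx": 0, "ry": 0, "rz": 0, "jaw": 1},
  {"x": -0.03, "y": 0.198, "z": 0, "rx": 0, "ry": 0, "rz": 0, "jaw": 1},
  {"x": -0.03, "y": 0.198, "z": 0, "rx": 0, "ry": 0, "rz": 0, "jaw": 1},
  {"x": -0.03, "y": 0.198, "z": 0, "rx": 0, "ry": 0, "rz": 0, "jaw": 1},
  {"x": -0.03, "y": 0.198, "z": 0, "rx": 0, "ry": 0, "rz": 0, "jaw": 1},
])

```text
t: 11.65
tcp_pos: [592.3, -36.2, 103.8]
tool_rot: [-0.456, 0.456, 0.541, -0.541]
force: [-0.2, -0.2, -0.0]
opening: -0.2
```

Request:
carry_out([
  {"x": -0.03, "y": 0.198, "z": 0, "rx": 0, "ry": 0, "rz": 0, "jaw": 1},
  {"x": -0.03, "y": 0.198, "z": 0, "rx": 0, "ry": 0, "rz": 0, "jaw": 1},
  {"x": -0.03, "y": 0.198, "z": 0, "rx": 0, "ry": 0, "rz": 0, "jaw": 1},
  {"x": -0.03, "y": 0.198, "z": 0, "rx": 0, "ry": 0, "rz": 0, "jaw": 1},
])

```text
t: 11.98
tcp_pos: [591.1, -28.3, 103.8]
tool_rot: [0.456, -0.456, -0.541, 0.541]
force: [0.0, 0.1, -0.2]
opening: 0.1
```

Request:
carry_out([
  {"x": -0.03, "y": 0.198, "z": 0, "rx": 0, "ry": 0, "rz": 0, "jaw": 1},
  {"x": -0.03, "y": 0.198, "z": 0, "rx": 0, "ry": 0, "rz": 0, "jaw": 1},
  {"x": -0.03, "y": 0.198, "z": 0, "rx": 0, "ry": 0, "rz": 0, "jaw": 1},
  {"x": -0.03, "y": 0.198, "z": 0, "rx": 0, "ry": 0, "rz": 0, "jaw": 1},
])

```text
t: 12.32
tcp_pos: [589.9, -20.3, 103.8]
tool_rot: [-0.456, 0.456, 0.541, -0.541]
force: [-0.3, -0.3, 0.6]
opening: 0.1
```

Run:
```python
from st import *
st(); chip_side(save="pics/s8.png")
```

```text
t 12.3167 tcp stage x,y 21.5 -8.0 z 103.8 F x,y,z -0.36 -0.28 0.63
side chip conf 0.64 stage x,y 18.9 36.5 size [47.4 84.2] ang 7.3
```

Request:
carry_out([
  {"x": -0.03, "y": 0.198, "z": 0, "rx": 0, "ry": 0, "rz": 0, "jaw": 1},
  {"x": -0.03, "y": 0.198, "z": 0, "rx": 0, "ry": 0, "rz": 0, "jaw": 1},
  {"x": -0.03, "y": 0.198, "z": 0, "rx": 0, "ry": 0, "rz": 0, "jaw": 1},
  {"x": -0.03, "y": 0.198, "z": 0, "rx": 0, "ry": 0, "rz": 0, "jaw": 1},
])

```text
t: 12.75
tcp_pos: [588.7, -12.4, 103.8]
tool_rot: [0.456, -0.456, -0.541, 0.541]
force: [0.3, 0.4, 0.4]
opening: 0.5
```

Request:
carry_out([
  {"x": -0.015, "y": 0.1, "z": 0, "rx": 0, "ry": 0, "rz": 0, "jaw": 1},
  {"x": -0.015, "y": 0.1, "z": 0, "rx": 0, "ry": 0, "rz": 0, "jaw": 1},
])

```text
t: 12.92
tcp_pos: [588.4, -10.4, 103.8]
tool_rot: [0.456, -0.456, -0.541, 0.541]
force: [-0.8, 0.5, 0.2]
opening: 0.0
```

Request:
carry_out([
  {"x": -0.015, "y": 0.1, "z": 0, "rx": 0, "ry": 0, "rz": 0, "jaw": 1},
])

```text
t: 13.0
tcp_pos: [588.3, -9.5, 103.8]
tool_rot: [0.456, -0.456, -0.541, 0.541]
force: [1.2, -0.4, -0.7]
opening: 0.3
```

Request:
carry_out([
  {"x": -0.015, "y": 0.1, "z": 0, "rx": 0, "ry": 0, "rz": 0, "jaw": 1},
])

```text
t: 13.08
tcp_pos: [588.2, -9.0, 103.8]
tool_rot: [0.456, -0.456, -0.54, 0.541]
force: [-0.8, -6.0, -0.6]
opening: -0.1
```

Request:
carry_out([
  {"x": -0.01, "y": 0.05, "z": 0, "rx": 0, "ry": 0, "rz": 0, "jaw": 1},
  {"x": 0, "y": 0, "z": 0, "rx": 0, "ry": 0, "rz": 0, "jaw": 1},
])

```text
t: 13.25
tcp_pos: [588.2, -9.1, 103.9]
tool_rot: [0.455, -0.457, -0.54, 0.541]
force: [-0.9, -5.5, -0.2]
opening: -0.2
```

Request:
carry_out([
  {"x": 0.08, "y": -0.5, "z": 0, "rx": 0, "ry": 0, "rz": 0, "jaw": 1},
  {"x": 0.25, "y": -1.5, "z": 0, "rx": 0, "ry": 0, "rz": 0, "jaw": 1},
  {"x": 0, "y": 0, "z": 2, "rx": 0, "ry": 0, "rz": 0, "jaw": 1},
  {"x": 0, "y": 0, "z": 3, "rx": 0, "ry": 0, "rz": 0, "jaw": 1},
  {"x": 0, "y": -3, "z": 3, "rx": 0, "ry": 0, "rz": 0, "jaw": 1},
  {"x": 0, "y": -4, "z": 1, "rx": 0, "ry": 0, "rz": 0, "jaw": 1},
  {"x": 0, "y": -4, "z": 0, "rx": 0, "ry": 0, "rz": 0, "jaw": 1},
  {"x": 0, "y": -4, "z": 0, "rx": 0, "ry": 0, "rz": 0, "jaw": 1},
  {"x": 0, "y": -4, "z": 0, "rx": 0, "ry": 0, "rz": 0, "jaw": 1},
  {"x": 0, "y": -3, "z": 0, "rx": 0, "ry": 0, "rz": 0, "jaw": 1},
  {"x": 0, "y": 0, "z": 0, "rx": 0, "ry": 0, "rz": 0, "jaw": 1},
])

```text
t: 14.17
tcp_pos: [590.7, -254.3, 192.4]
tool_rot: [0.457, -0.457, -0.539, 0.54]
force: [0.5, 0.6, -0.4]
opening: -0.1
```

Run:
```python
from st import *
st()
for n in("side","top"):
    chip_side(n)
    for l in("chip_mid","seat","chip"): print(n,l,[(round(o["conf"],2),np.round(o["location"],1)) for o in tip_of(n,l)[:3]])
    im,d=read_camera(n); np.savez(f"{n}9.npz",im=im,d=d)
    c=proj(n,[580,33,104]).astype(int); k=im[c[1]-22:c[1]+23,c[0]-30:c[0]+30,::-1]
    cv2.imwrite(f"pics/{n}9.png",cv2.resize(k,None,fx=6.6,fy=6.6,interpolation=cv2.INTER_CUBIC))
cv2.imwrite("pics/c9.png",np.hstack([cv2.imread("pics/side9.png"),cv2.imread("pics/top9.png")]))
```

```text
t 14.1667 tcp stage x,y -16.8 -238.8 z 192.4 F x,y,z 0.62 0.48 -0.45
side chip conf 0.86 stage x,y 20.5 45.8 size [40.5 75.4] ang 9.4
side chip_mid [(0.94, array([302. , 293.3])), (0.89, array([241.2, 188.9])), (0.85, array([266.3, 344.1]))]
side seat [(0.89, array([186.3, 269.5])), (0.55, array([222.1, 226.9])), (0.41, array([162.2, 226. ]))]
side chip [(0.88, array([298.7, 295.3])), (0.87, array([265.8, 341.8])), (0.71, array([243.1, 188.4]))]
top chip conf 0.7 stage x,y 20.3 44.9 size [39.3 74.1] ang 11.0
top chip_mid [(0.75, array([245.4, 235.1])), (0.64, array([163.9, 323.8]))]
top seat [(0.88, array([163.1, 248.4]))]
top chip [(0.71, array([164.6, 244.8])), (0.52, array([167.5, 323.6])), (0.49, array([240.4, 237.2]))]
```

View pics/c9.png

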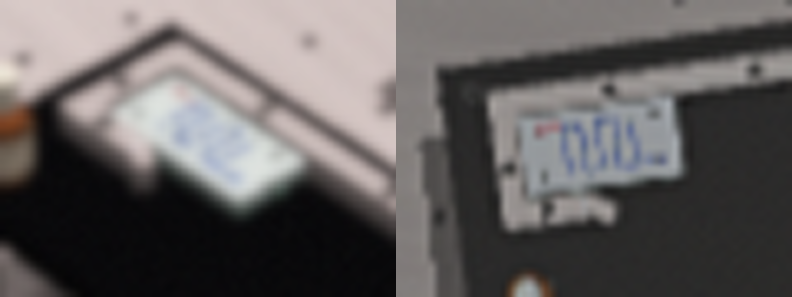

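Request:
carry_out([
  {"x": -0.73, "y": 3.35, "z": 0, "rx": 0, "ry": 0, "rz": 0, "jaw": 1},
  {"x": -0.73, "y": 3.35, "z": 0, "rx": 0, "ry": 0, "rz": 0, "jaw": 1},
  {"x": -0.73, "y": 3.35, "z": 0, "rx": 0, "ry": 0, "rz": 0, "jaw": 1},
  {"x": -0.73, "y": 3.35, "z": 0, "rx": 0, "ry": 0, "rz": 0, "jaw": 1},
  {"x": -0.73, "y": 3.35, "z": 0, "rx": 0, "ry": 0, "rz": 0, "jaw": 1},
  {"x": -0.73, "y": 3.35, "z": 0, "rx": 0, "ry": 0, "rz": 0, "jaw": 1},
  {"x": -0.73, "y": 3.35, "z": 0, "rx": 0, "ry": 0, "rz": 0, "jaw": 1},
  {"x": -0.73, "y": 3.35, "z": 0, "rx": 0, "ry": 0, "rz": 0, "jaw": 1},
  {"x": 0, "y": 0, "z": 0, "rx": 0, "ry": 0, "rz": 0, "jaw": 1},
])

```text
t: 15.52
tcp_pos: [531.2, 25.3, 193.8]
tool_rot: [-0.455, 0.454, 0.542, -0.541]
force: [1.1, -1.2, 0.5]
opening: 0.4
```

Run:
```python
from st import *
st()
```

```text
t 15.5167 tcp stage x,y -28.8 46.8 z 193.8 F x,y,z 0.92 -1.33 0.47
```

Request:
carry_out([
  {"x": 0.2, "y": -1.2, "z": -2.5, "rx": 0, "ry": 0, "rz": 0, "jaw": 1},
  {"x": 0, "y": 0, "z": -2.5, "rx": 0, "ry": 0, "rz": 0, "jaw": 1},
  {"x": 0, "y": 0, "z": -2.5, "rx": 0, "ry": 0, "rz": 0, "jaw": 1},
  {"x": 0, "y": 0, "z": -1.0, "rx": 0, "ry": 0, "rz": 0, "jaw": 1},
  {"x": 0, "y": 0, "z": -0.4, "rx": 0, "ry": 0, "rz": 0, "jaw": 1},
  {"x": 0, "y": 0, "z": 0, "rx": 0, "ry": 0, "rz": 0, "jaw": 1},
])

```text
t: 16.02
tcp_pos: [534.8, 8.4, 104.1]
tool_rot: [0.456, -0.456, -0.54, 0.541]
force: [0.2, 0.0, 1.0]
opening: 0.0
```

Run:
```python
from st import *
st()
```

```text
t 16.0167 tcp stage x,y -28.0 29.5 z 104.1 F x,y,z 0.18 0.0 1.04
```

Request:
carry_out([
  {"x": 0.23, "y": 0.44, "z": 0, "rx": 0, "ry": 0, "rz": 0, "jaw": 1},
  {"x": 0.3, "y": 0.05, "z": 0, "rx": 0, "ry": 0, "rz": 0, "jaw": 1},
  {"x": 0.3, "y": 0.05, "z": 0, "rx": 0, "ry": 0, "rz": 0, "jaw": 1},
  {"x": 0.3, "y": 0.05, "z": 0, "rx": 0, "ry": 0, "rz": 0, "jaw": 1},
  {"x": 0.2, "y": 0.03, "z": 0, "rx": 0, "ry": 0, "rz": 0, "jaw": 1},
])

```text
t: 16.43
tcp_pos: [548.9, 14.7, 104.9]
tool_rot: [-0.456, 0.456, 0.541, -0.54]
force: [-2.1, -0.7, 4.1]
opening: 0.2
```

Request:
carry_out([
  {"x": 0.1, "y": 0.017, "z": 0, "rx": 0, "ry": 0, "rz": 0, "jaw": 1},
  {"x": 0.1, "y": 0.017, "z": 0, "rx": 0, "ry": 0, "rz": 0, "jaw": 1},
])

```text
t: 16.6
tcp_pos: [550.3, 14.9, 104.6]
tool_rot: [0.456, -0.456, -0.541, 0.541]
force: [-4.0, -0.8, 5.3]
opening: 0.1
```

Request:
carry_out([
  {"x": 0.1, "y": 0.017, "z": 0, "rx": 0, "ry": 0, "rz": 0, "jaw": 1},
  {"x": 0.1, "y": 0.017, "z": 0, "rx": 0, "ry": 0, "rz": 0, "jaw": 1},
])

```text
t: 16.77
tcp_pos: [552.1, 15.3, 104.6]
tool_rot: [0.456, -0.456, -0.54, 0.541]
force: [-2.9, 0.2, 5.4]
opening: 0.0
```

Request:
carry_out([
  {"x": 0.1, "y": 0.017, "z": 0, "rx": 0, "ry": 0, "rz": 0, "jaw": 1},
])

```text
t: 16.85
tcp_pos: [553.1, 15.4, 104.6]
tool_rot: [0.456, -0.456, -0.541, 0.541]
force: [-2.1, -1.7, 6.8]
opening: -0.1
```

Run:
```python
from st import *
st()
```

```text
t 16.85 tcp stage x,y -8.8 33.4 z 104.6 F x,y,z -2.38 -1.36 6.75
```

Run:
```python
from st import *
st(); im,d=read_camera("side")
k=im[150:240,215:335,::-1]; cv2.imwrite("pics/s10.png",cv2.resize(k,None,fx=6,fy=6,interpolation=cv2.INTER_CUBIC))
for o in masks_of("side","chip"): print(round(o["conf"],2),o["rect"])
```

```text
t 16.85 tcp stage x,y -8.8 33.4 z 104.6 F x,y,z -2.38 -1.36 6.75
0.98 [278.0, 289.1, 316.3, 312.9]
0.69 [321.1, 248.8, 366.1, 281.2]
0.58 [168.3, 229.1, 210.4, 251.8]
```

View pics/s10.png

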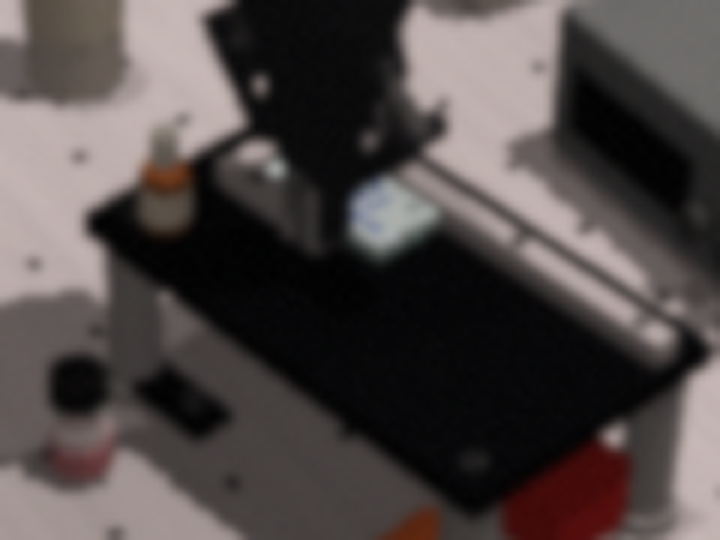

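Request:
carry_out([
  {"x": -0.3, "y": -0.05, "z": 0.5, "rx": 0, "ry": 0, "rz": 0, "jaw": 1},
  {"x": -0.8, "y": -0.13, "z": 1.5, "rx": 0, "ry": 0, "rz": 0, "jaw": 1},
  {"x": 0.22, "y": -1.35, "z": 0, "rx": 0, "ry": 0, "rz": 0, "jaw": 1},
  {"x": 0, "y": 0, "z": 0, "rx": 0, "ry": 0, "rz": 0, "jaw": 1},
  {"x": 0, "y": 0, "z": -1.5, "rx": 0, "ry": 0, "rz": 0, "jaw": 1},
  {"x": 0, "y": 0, "z": -0.5, "rx": 0, "ry": 0, "rz": 0, "jaw": 1},
  {"x": 0, "y": 0, "z": 0, "rx": 0, "ry": 0, "rz": 0, "jaw": 1},
])

```text
t: 17.53
tcp_pos: [543.6, 0.1, 102.6]
tool_rot: [0.457, -0.455, -0.54, 0.541]
force: [-0.5, -0.1, -0.3]
opening: 0.1
```

Run:
```python
from st import *
st()
```

```text
t 17.5333 tcp stage x,y -20.8 19.8 z 102.6 F x,y,z -0.51 -0.05 -0.29
```

Free of the flare now. Creep to the rail-side check.

Request:
carry_out([
  {"x": 0.25, "y": 0.04, "z": 0.08, "rx": 0, "ry": 0, "rz": 0, "jaw": 1},
  {"x": 0.25, "y": 0.04, "z": 0, "rx": 0, "ry": 0, "rz": 0, "jaw": 1},
  {"x": 0.25, "y": 0.04, "z": 0, "rx": 0, "ry": 0, "rz": 0, "jaw": 1},
  {"x": 0.1, "y": 0.017, "z": 0, "rx": 0, "ry": 0, "rz": 0, "jaw": 1},
])

```text
t: 17.87
tcp_pos: [553.7, 1.7, 105.4]
tool_rot: [-0.456, 0.456, 0.541, -0.54]
force: [0.2, -0.2, 0.6]
opening: -0.0
```

Request:
carry_out([
  {"x": 0.1, "y": 0.017, "z": 0, "rx": 0, "ry": 0, "rz": 0, "jaw": 1},
  {"x": 0.1, "y": 0.017, "z": 0, "rx": 0, "ry": 0, "rz": 0, "jaw": 1},
])

```text
t: 18.03
tcp_pos: [555.1, 2.0, 105.2]
tool_rot: [-0.456, 0.456, 0.541, -0.541]
force: [0.3, -0.2, -0.0]
opening: -0.1
```

Request:
carry_out([
  {"x": 0.1, "y": 0.017, "z": 0, "rx": 0, "ry": 0, "rz": 0, "jaw": 1},
])

```text
t: 18.12
tcp_pos: [556.0, 2.2, 105.1]
tool_rot: [-0.456, 0.456, 0.541, -0.541]
force: [0.1, -0.8, 0.1]
opening: 0.2
```

Request:
carry_out([
  {"x": 0.1, "y": 0.017, "z": 0, "rx": 0, "ry": 0, "rz": 0, "jaw": 1},
])

```text
t: 18.2
tcp_pos: [557.0, 2.3, 105.1]
tool_rot: [0.456, -0.456, -0.541, 0.541]
force: [-0.3, -0.1, 0.1]
opening: 0.2
```

Request:
carry_out([
  {"x": 0.1, "y": 0.017, "z": -0.1, "rx": 0, "ry": 0, "rz": 0, "jaw": 1},
])

```text
t: 18.28
tcp_pos: [557.2, 2.4, 104.1]
tool_rot: [0.456, -0.456, -0.54, 0.541]
force: [-7.5, -2.4, 4.8]
opening: -0.1
```

Request:
carry_out([
  {"x": 0.1, "y": 0.017, "z": 0, "rx": 0, "ry": 0, "rz": 0, "jaw": 1},
])

```text
t: 18.37
tcp_pos: [557.2, 2.4, 103.7]
tool_rot: [0.457, -0.455, -0.54, 0.541]
force: [-11.3, -2.2, 6.2]
opening: -0.4
```

Request:
carry_out([
  {"x": 0.1, "y": 0.017, "z": 0, "rx": 0, "ry": 0, "rz": 0, "jaw": 1},
])

```text
t: 18.45
tcp_pos: [557.3, 2.5, 103.6]
tool_rot: [0.457, -0.455, -0.539, 0.542]
force: [-15.3, -4.1, 7.7]
opening: 0.2
```

Request:
carry_out([
  {"x": 0.05, "y": 0.008, "z": 0, "rx": 0, "ry": 0, "rz": 0, "jaw": 1},
])

```text
t: 18.53
tcp_pos: [557.3, 2.5, 103.6]
tool_rot: [0.457, -0.455, -0.539, 0.542]
force: [-16.1, -4.7, 8.5]
opening: -0.2
```

Request:
carry_out([
  {"x": -0.3, "y": -0.05, "z": 0, "rx": 0, "ry": 0, "rz": 0, "jaw": 1},
  {"x": -1.5, "y": -0.25, "z": 0, "rx": 0, "ry": 0, "rz": 0, "jaw": 1},
  {"x": 0, "y": 0, "z": 2.5, "rx": 0, "ry": 0, "rz": 0, "jaw": 1},
  {"x": 0, "y": 0, "z": 3, "rx": 0, "ry": 0, "rz": 0, "jaw": 1},
  {"x": 0, "y": -1, "z": 3, "rx": 0, "ry": 0, "rz": 0, "jaw": 1},
  {"x": 0, "y": -4, "z": 0, "rx": 0, "ry": 0, "rz": 0, "jaw": 1},
  {"x": 0, "y": -4, "z": 0, "rx": 0, "ry": 0, "rz": 0, "jaw": 1},
  {"x": 0, "y": -4, "z": 0, "rx": 0, "ry": 0, "rz": 0, "jaw": 1},
  {"x": 0, "y": -4, "z": 0, "rx": 0, "ry": 0, "rz": 0, "jaw": 1},
  {"x": 0, "y": -4, "z": 0, "rx": 0, "ry": 0, "rz": 0, "jaw": 1},
  {"x": 0, "y": -4, "z": 0, "rx": 0, "ry": 0, "rz": 0, "jaw": 1},
  {"x": 0, "y": 0, "z": 0, "rx": 0, "ry": 0, "rz": 0, "jaw": 1},
])

```text
t: 19.53
tcp_pos: [542.3, -256.7, 188.2]
tool_rot: [0.457, -0.458, -0.539, 0.54]
force: [-1.1, 1.5, -0.0]
opening: 0.0
```

Run:
```python
from st import *
st()
for n in("side","top"):
    chip_side(n)
    im,d=read_camera(n); np.savez(f"{n}11.npz",im=im,d=d)
    c=proj(n,[580,33,104]).astype(int); k=im[c[1]-22:c[1]+23,c[0]-30:c[0]+30,::-1]
    cv2.imwrite(f"pics/{n}11.png",cv2.resize(k,None,fx=6.6,fy=6.6,interpolation=cv2.INTER_CUBIC))
    o=tip_of(n,"oil_bottle")[:1]; print([(x["conf"],pt_z(n,*x["location"],100)) for x in o])
# image change near pocket since before nudge
for n in("side","top"):
    a,b=np.load(f"{n}9.npz")["im"].astype(int),np.load(f"{n}11.npz")["im"].astype(int); c=proj(n,[580,33,104]).astype(int)
    D=abs(a-b).max(-1)[c[1]-22:c[1]+23,c[0]-30:c[0]+30]; print(n,"diff px>25",(D>25).sum(),D.max())
cv2.imwrite("pics/c11.png",np.hstack([cv2.imread("pics/side11.png"),cv2.imread("pics/top11.png")]))
```

```text
t 19.5333 tcp stage x,y -64.9 -233.1 z 188.2 F x,y,z -0.85 1.68 -0.02
side chip conf 0.55 stage x,y 20.1 45.3 size [43.9 80.4] ang 8.5
[(0.66, array([ 419.14382291, -168.85255891,  100.        ]))]
top chip conf 0.57 stage x,y 21.5 46.7 size [39.2 74.5] ang 10.3
[(0.58, array([499.98083236,  70.2532003 , 100.        ]))]
side diff px>25 0 10
top diff px>25 0 18
```

View pics/c11.png

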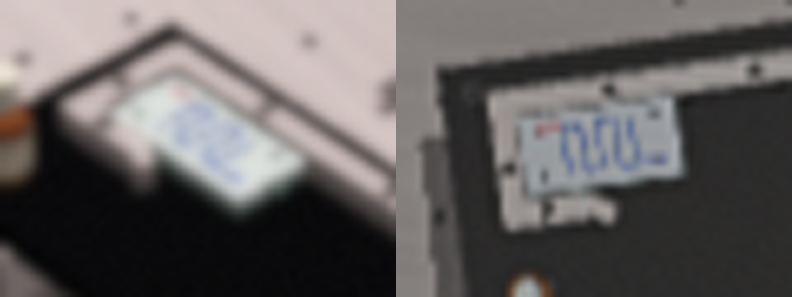

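```bash
python3 -c "
from rig import *
print(close_job())"
```

```text
the job is handed in; nothing more can be done
None
```

The chip is in the corner pocket, flush along the rail and up against the end stop, and the job is handed in at about 20 s. I pushed it with shut fingers and never gripped or lifted it: first square up against the long rail (about 5 N), then along it until the end stop answered (about 6 N).

**Checks that agreed**
- **Rail side:** I nudged the chip toward the rail once more. The contact was stiff at up to 16 N, and the pictures before and after show no change around the pocket.
- **Position:** both cameras put the chip's centre within about 2 mm of the seat, which is as good as the calibration.
- **Hand clear:** the gripper is well away from the plate.

**Checks that disagreed or fell short**
- **Angle:** the top camera reads the chip at 10.3–11.0° and the side camera at 8.5–9.4°, against 9.6° for the rail. I put this down to pixel noise, because the stiff contact would have closed any tilt.
- **Lip contact:** my first try at that nudge was too close to the lip, and a finger pressed on what I took to be its flared end with about 7 N. I lifted off and redid it farther back.
- **Bystanders:** the oil bottle looks unmoved in the last picture. The network's readings of it were unreliable, and I did not measure the other objects again; the arm passed well above them.
- **Pictures:** I viewed 12, two over the budget.

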